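# Hang the airbrush rest in the slotted upright

### The job

On this model-painting bench, take the airbrush rest, the one of the three metal brackets whose outer end carries two slanting prongs, and hang it in the slotted upright: pass its hook through the window from the upright's front, lower it so that the lip drops behind the plate, and press it down until it is fully home and the spring catch has snapped over the hook. Then let go of it.

Things in the scene. Friction and masses are not known exactly. Their poses are not given: they have to be found in the camera images.
- rest: Forked airbrush rest, 0.14 kg, stands upright at the start. Origin: underside, below its grip post; x the way the hook points, z up. Post: 28 mm (x) by 26 mm (y), centred on x = y = 0, top at z = 87 mm; grasp it near the top across y. Base bar 30 mm wide, x -84 to 26. Heel plate: 60 wide, 6 thick, front at x = 26, z 0 to 40. Prongs at x -78 up to z 56. Look-alikes end in a round plate or one peg.
- lip (a point): Foot of the rest's hook: x = 56, z = 2 mm in its frame, axes as the rest. Hook 20 mm wide: neck at z 32 to 38 (its underside sits on the sill when home), then a lip slanting down and away from the heel to a tooth at x 51 to 61, z 2 to 9. The gap between heel and lip, for the 6 mm plate, is 10 mm wide at the neck, 25 mm at the foot.
- upright: Fixed aluminium plate 104 wide, 6 thick, 163 mm high on a low foot, with a big window: y -22 to 22, z 91 (sill) to 153 mm. Beside it rails stand 3 mm proud in front; the heel meets them. Origin on the bench under the middle of the sill's front face, which looks to -x; x goes through, z up. Rest home: origin at (-29, 0, 59) here, axes parallel; its hook can enter with its origin at z 90 to 114.
- catch (a joint): Black spring catch behind the plate, below the window, 40 mm wide, steep ramp on top. Slides straight back (m): 0 forward at rest, up to 0.016. The tooth meets the ramp when the rest is some 15 to 20 mm above home, and its weight alone does not drive it further; a press of about 6 to 12 N moves the catch back 3 to 6 mm, and it springs forward to 0 over the tooth when the rest is home.
Mind the look-alikes: they are no part of the job. Leave any turquoise look-alike of the rest alone. What is shaped like the upright but orange is not meant.

How it is judged:
At the end, for the whole second after the job is handed in: The airbrush rest hangs in the window, released and still: its origin within about 6 mm of home height, 8 mm of home along x and 20 mm along y, its z axis within 0.2 rad and its x axis within 0.35 rad of the upright's, and the catch forward again (below 3 mm) (z of rest in the frame of upright between 0.053 and 0.066 m and x of rest in the frame of upright between -0.039 and -0.021 m and y of rest in the frame of upright between -0.02 and 0.02 m and angle between the z axis of rest and the z axis of upright, either way round below 0.2 rad and angle between the x axis of rest and the x axis of upright, either way round below 0.35 rad and value of joint catch below 0.003 m and linear speed of rest below 0.02 m/s and contact force between rest and the fingers below 0.1 N); the robot touches nothing.
It also fails if it takes over 42 s, if anything falls off the work surface, if the arm or the gripper's body presses on something with over 40 N, if the wrist force passes 120 N, or if a joint passes its speed limit or range.

### The arm

A 7-joint arm with a two-finger parallel gripper is mounted at the origin on the work surface. World frame = base frame: x ahead of the robot, y to its left, z up, the work surface at z = 0. Lengths are in m, angles in rad, forces in N, time in s.
With the tool pointing down it reaches from about 0.4 to 0.85 m from the base axis. Payload 10.4 kg.
Tool frame: the origin (TCP) lies on the centre line of the jaws, within the pads' length; the fingertips stand 22 mm ahead of it and the grasp point (between the pads) lies 3 mm ahead of it; z points along the fingers, y is the direction in which the jaws open and shut (so a half turn about z gives the same grasp; the last joint's range is limited). The gripper opens to 85 mm and grips with 20 to 120 N. Pads are 22 mm wide; open, the fingers measure 114 mm over their backs; the gripper's body (76 mm by 85 mm) begins 54 mm behind the grasp point. The pads swing forward as they close: fully open they stand 13 mm farther back than shut.
Start: joints at [1.087, 0.332, -0.065, 1.46, 0.022, 1.35, -0.088], TCP at [0.278, -0.56, 0.253] pointing down, gripper open.
Joint ranges: [-2.6, 2.6], [-0.5, 2.12], [-1.47, 1.34], [0.16, 2.42], [-1.27, 4.41], [0.06, 2.06], [-2.6, 2.6]. Speed limits (rad/s): [2.22, 2.22, 2.79, 2.79, 3.14, 3.14, 3.14].

### API

Orientations are given as a unit quaternion [x, y, z, w].
In Python, from workcell import manip gives the robot as it stands. The module is installed in compiled form; this text tells all that it offers.
- The arm moves only by the shell command python3 -m crank 'ROWS' [FORCE]. ROWS is JSON, a list of rows, each a list of 3 entries, a list of its own where there are three numbers: the opening, from -1 (shut) to 1 (fully open), then the shift along the tool's x, y, z normalised to -1 to 1, where 1 is 80 mm, then the turn, a rotation vector about the tool's x, y, z normalised to -1 to 1, where 1 is pi/4 rad. In form: [[jaw, [tx, ty, tz], [ax, ay, az]], ...]. A call has exactly 5 rows; each row shifts and turns the commanded pose from where the row before left it, along the tool's axes as they then stand; what a row does not reach is not made up. A row lasts 1/10 s, in which the tool goes at most 50 mm and 8.59 degrees, less where a joint would pass 70% of its speed; a pose out of reach is approached as far as the arm can. A call with a number of a shift or a turn outside -1 to 1 is refused whole. A call with a gripper value outside its range is refused whole. The fingers move at their own pace and stop on an object; FORCE is the grip in N (left out, the last holds). Time passes only in rows, so rows that do not move let the fingers close, or fill a call up. It gives the time, the measured TCP pose, the force and the opening at its end, in the units of the state.
- manip.get_obs(): the state, without advancing time (a new reading comes with each control period).
- manip.camera(name): name is "scene" or "top" or "wrist"; returns the picture (384x512x3 uint8, blue, green, red); there is no depth.
- manip.camera_info(name): a dict with "K" (3x3 intrinsics, pixels), "k1" (the pictures are not rectified: a ray, as slopes to the right and down, at radius r is drawn at 1 + k1 r^2 times it, then the intrinsics apply), "camera_from_world" (4x4, takes a point from world to camera coordinates); the wrist camera has in their place "mount" (4x4, takes a point from camera to tool coordinates, whose origin is the TCP and whose axes are the flange's). Camera axes: x right, y down, z forward; pixel columns grow to the right and rows downward; lengths in m; the calibration is good to about 2 mm. A picture is of the moment at which its call begins: read the wrist's pose just before it. camera_info takes no time and is no camera call.
- manip.hand_in(): hands the job in, once; it reports no verdict.
The state is a dict: "clock": time; "joint_pos": joint angles; "joint_velocities": joint speeds; "tau": joint torques, N m; "position": TCP position; "ee_rot": TCP orientation; "ft_force": force on the tool from outside, world axes, zero at the start; "torque": the same for the moment, N m; "grip_width": opening from 0.0 (shut) to 1.0 (fully open).
Only numpy, scipy, OpenCV 4.12 (cv2) and the standard library are available. Lean on these libraries where they do the work, as an engineer would, in place of code of your own. Each camera call takes 0.05 s, during which the arm holds its last target.

## Working session

There is one attempt and no reset: what is moved stays moved. The work goes in short steps, Python scripts to look and compute and a shell command to move; the robot and the scene stay as the last step left them, time stands still between calls to the robot, and variables do not carry over. Pictures are saved under pics/ and viewed, and the job is handed in when it is done.

```bash
mkdir -p pics; cat > h.py <<'E'
import numpy as np, cv2
from workcell import manip
from scipy.spatial.transform import Rotation as R
def cam(name):
    i=manip.camera_info(name); K=np.array(i['K']);k1=i['k1']
    if name=='wrist':
        o=manip.get_obs(); T=np.eye(4);T[:3,:3]=R.from_quat(o['ee_rot']).as_matrix();T[:3,3]=o['position']
        W=T@np.array(i['mount'])
    else: W=np.linalg.inv(np.array(i['camera_from_world']))
    return K,k1,W
def ray(c,uv):
    K,k1,W=c
    d=np.linalg.solve(K,[uv[0],uv[1],1.])[:2]; s=d.copy()
    for _ in range(30): s=d/(1+k1*(s@s))
    v=W[:3,:3]@np.array([s[0],s[1],1]); return W[:3,3],v/np.linalg.norm(v)
def onz(c,uv,z):
    o,v=ray(c,uv); return o+v*(z-o[2])/v[2]
def proj(c,p):
    K,k1,W=c
    q=np.linalg.inv(W)@np.append(p,1); s=q[:2]/q[2]; s=s*(1+k1*(s@s)); return (K@np.append(s,1))[:2]
def tri(c1,u1,c2,u2):
    o1,a=ray(c1,u1);o2,b=ray(c2,u2)
    t=np.linalg.lstsq(np.c_[a,-b],o2-o1,rcond=None)[0]
    p,q=o1+a*t[0],o2+b*t[1]; return (p+q)/2,np.linalg.norm(p-q)
E
python3 - <<'E'
from h import *
o=manip.get_obs(); print(o)
for n in ('scene','top'):
    im=manip.camera(n); cv2.imwrite(f'pics/{n}0.png',im)
    c=cam(n); print(n,c[0],c[1],c[2].round(3))
i=manip.camera_info('wrist');print(i)
E
```

```text
{'clock': 0.0, 'joint_pos': array([ 1.08739963,  0.33287698, -0.06470005,  1.46097148,  0.02163052,
        1.34986433, -0.08851711]), 'joint_velocities': array([ 0.000203  , -0.00011598,  0.00157309, -0.00070103,  0.00103681,
       -0.00068911, -0.0003883 ]), 'tau': array([ 9.01840231e-04, -6.25425053e+01,  4.96837869e-02, -3.91599762e+01,
        1.62645034e-02,  9.82026133e-03, -3.82324129e-05]), 'position': array([ 0.27774818, -0.55950815,  0.25249831]), 'ee_rot': array([ 9.73573969e-01,  2.28370793e-01, -2.08650790e-04, -6.80575731e-04]), 'ft_force': array([-0.51853223,  0.02632022, -0.18554073]), 'torque': array([-0.00302512, -0.00376074, -0.01205706]), 'grip_width': 0.9977547216916163}
scene [[409.78902888   0.         251.04405215]
 [  0.         409.78902888 197.25599277]
 [  0.           0.           1.        ]] -0.08966785644660943 [[-0.234  0.724 -0.649  1.079]
 [ 0.972  0.174 -0.156  0.079]
 [-0.    -0.667 -0.745  0.769]
 [ 0.     0.     0.     1.   ]]
top [[378.78718819   0.         260.58388125]
 [  0.         378.78718819 188.52482616]
 [  0.           0.           1.        ]] -0.024384839777260185 [[ 0.019 -0.994  0.105  0.404]
 [-1.    -0.019 -0.001 -0.071]
 [ 0.003 -0.105 -0.994  0.983]
 [ 0.     0.     0.     1.   ]]
{'K': array([[269.17855267,   0.        , 255.36484199],
       [  0.        , 269.17855267, 190.53842017],
       [  0.        ,   0.        ,   1.        ]]), 'k1': -0.04389637260573735, 'mount': array([[ 4.71876768e-04, -9.52944515e-01, -3.03144401e-01,
         7.63254482e-02],
       [ 9.99999253e-01,  1.07813960e-04,  1.21768930e-03,
        -5.32753588e-04],
       [-1.12770714e-03, -3.03144749e-01,  9.52943854e-01,
        -1.20245678e-01],
       [ 0.00000000e+00,  0.00000000e+00,  0.00000000e+00,
         1.00000000e+00]])}
```

View pics/scene0.png

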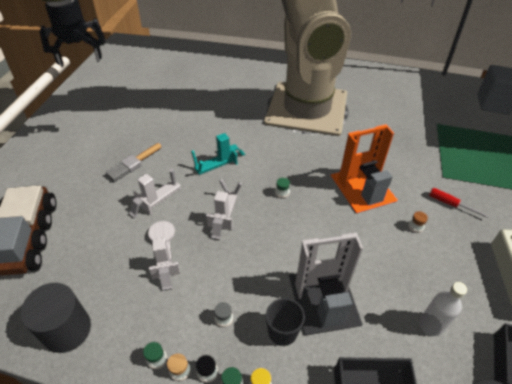

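View pics/top0.png

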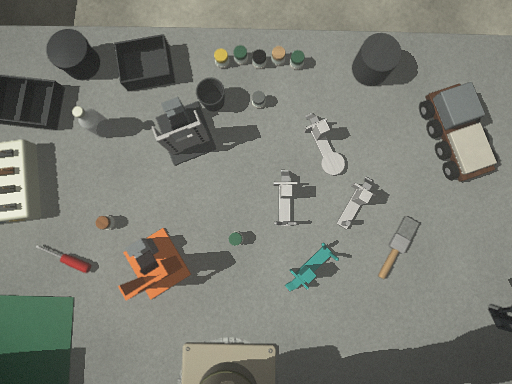

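```bash
python3 - <<'E'
import cv2,numpy as np
a=cv2.imread('pics/scene0.png')[130:290,110:270]; b=cv2.imread('pics/top0.png')[100:300,250:410]
cv2.imwrite('pics/z1.png',np.hstack([cv2.resize(a,(400,400),interpolation=2),cv2.resize(b,(320,400),interpolation=2)]))
a=cv2.imread('pics/scene0.png')[215:345,250:380]; b=cv2.imread('pics/top0.png')[85:175,140:240]
cv2.imwrite('pics/z2.png',np.hstack([cv2.resize(a,(400,400),interpolation=2),cv2.resize(b,(400,400),interpolation=2)]))
E
```

```text
(no output)
```

View pics/z1.png

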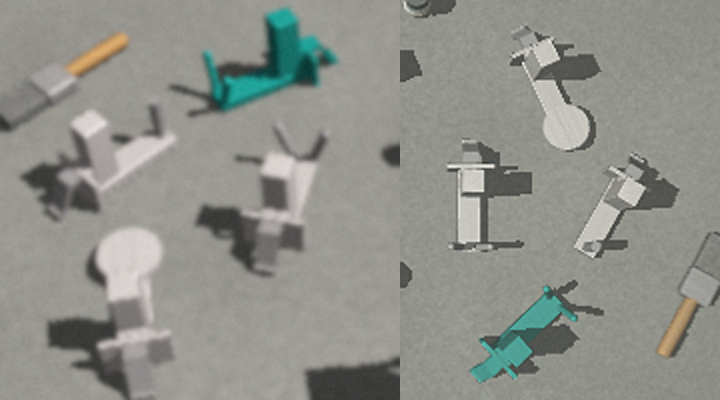

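View pics/z2.png

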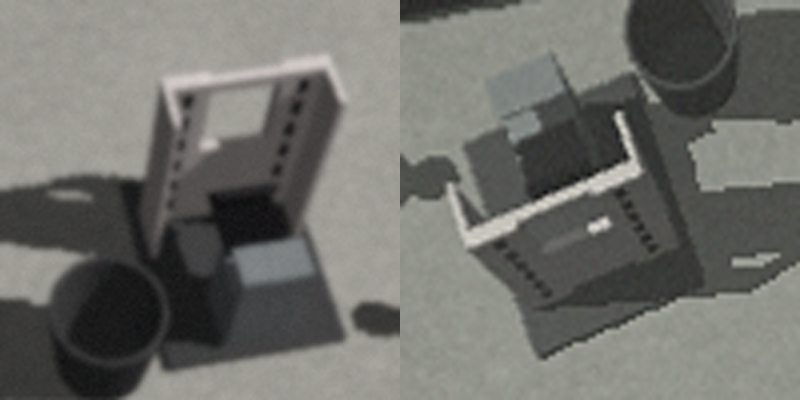

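```bash
python3 - <<'E'
import cv2,numpy as np
def crop(f,x,y,w,h,s,o):
    a=cv2.imread(f)[y:y+h,x:x+w]; a=cv2.resize(a,None,fx=s,fy=s,interpolation=cv2.INTER_CUBIC)
    for i in range(0,w,10): cv2.putText(a,str(x+i),(i*s,8),0,.3,(0,0,255)); cv2.line(a,(i*s,0),(i*s,h*s),(0,0,255) if i%50==0 else (120,120,200),1) if i%10==0 else 0
    for i in range(0,h,10): cv2.putText(a,str(y+i),(0,i*s+8),0,.3,(255,0,0)); cv2.line(a,(0,i*s),(w*s,i*s),(200,120,120),1)
    cv2.imwrite(o,a)
crop('pics/top0.png',145,90,75,60,10,'pics/u_top.png')
crop('pics/scene0.png',285,225,80,60,10,'pics/u_sc.png')
crop('pics/top0.png',265,165,50,60,10,'pics/r_top.png')
crop('pics/scene0.png',195,175,60,60,10,'pics/r_sc.png')
E
```

```text
(no output)
```

View pics/u_top.png

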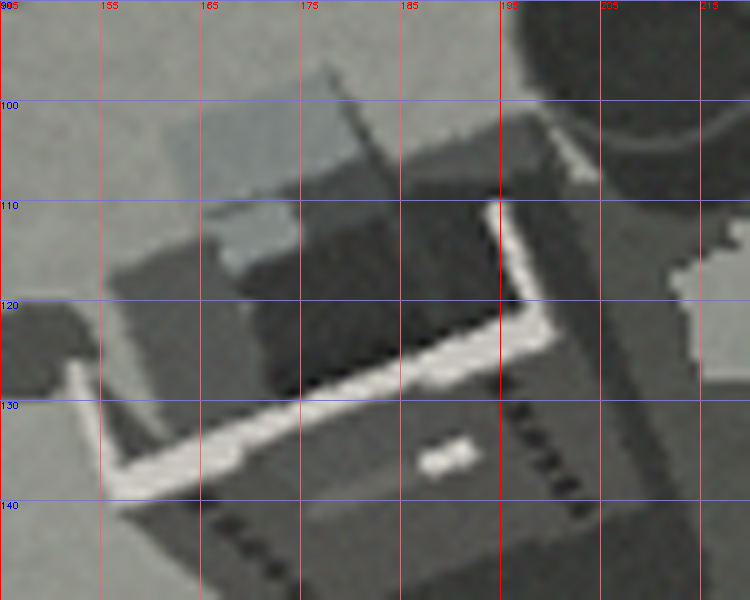

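View pics/u_sc.png

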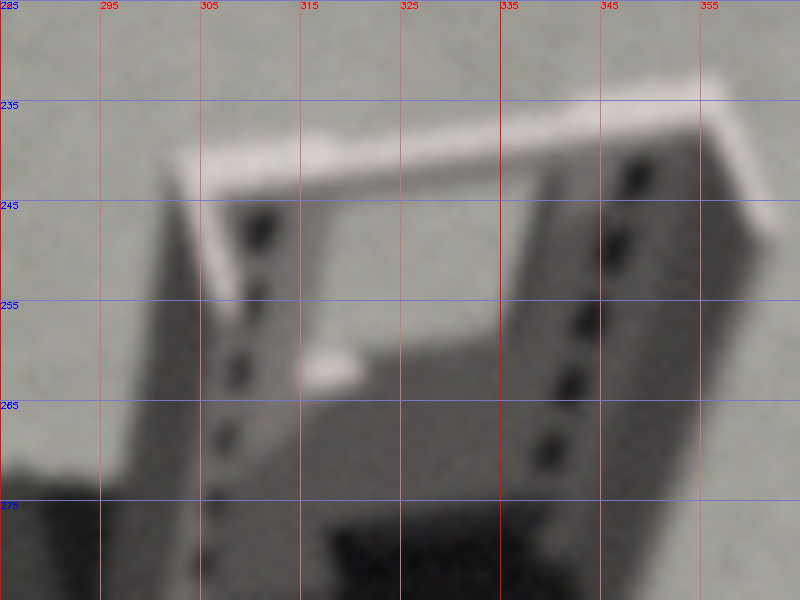

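View pics/r_top.png

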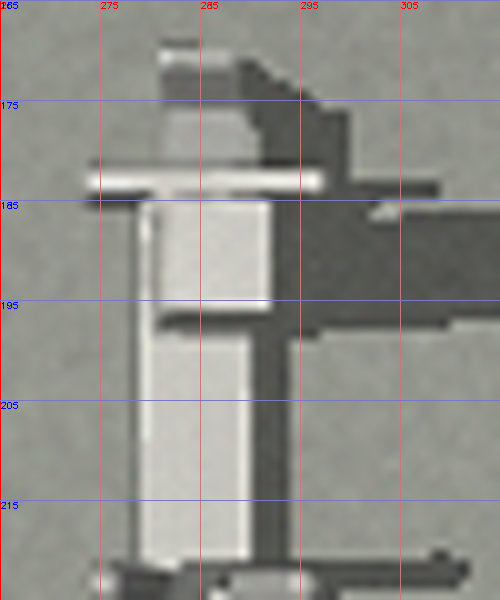

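View pics/r_sc.png

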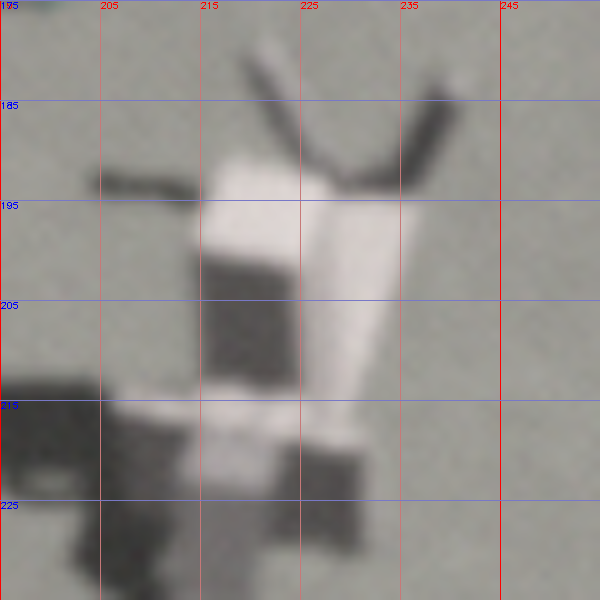

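```bash
python3 - <<'E'
from h import *
t=cam('top');s=cam('scene')
f=lambda x0,y0,d:(x0+d[0]/10-.45,y0+d[1]/10-.45)
P=[onz(t,f(265,165,d),.087) for d in [(160,198),(271,198),(272,308),(158,310)]]
P=np.array(P);print(P.round(4),P.mean(0).round(4),[np.linalg.norm(P[i]-P[i-1]).round(4) for i in range(4)])
H=[onz(t,f(265,165,d),.040) for d in [(87,172),(323,172),(323,189),(87,190)]];print('heel',np.round(H,4))
v=H[0]-H[1];print('yaw heel',np.degrees(np.arctan2(-v[0],v[1])),np.linalg.norm(v))
B=[onz(t,f(265,165,d),.006) for d in [(137,210),(137,560),(250,340),(250,558)]]
print('bar',np.round(B,4))
# scene: post top corners
S=np.array([onz(s,f(195,175,d),.087) for d in [(218,160),(330,178),(300,265),(195,248)]]);print('scene post',S.mean(0).round(4))
# upright
U=np.array([onz(t,f(145,90,d),.163) for d in [(113,507),(555,338),(245,445),(425,378)]]);print('U',U.round(4))
v=U[0]-U[1];print(np.linalg.norm(v),np.degrees(np.arctan2(-v[0],v[1])))
for d in [(245,415),(425,345),(165,443),(520,305)]: print(onz(t,f(145,90,d),.163).round(4))
V=np.array([onz(s,f(285,225,d),.163) for d in [(175,150),(720,72),(335,140),(565,105)]]);print('scene',V.round(4))
E
```

```text
[[ 0.5097 -0.1192  0.087 ]
 [ 0.5102 -0.1456  0.087 ]
 [ 0.4839 -0.1462  0.087 ]
 [ 0.4829 -0.1191  0.087 ]] [ 0.4967 -0.1325  0.087 ] [np.float64(0.0268), np.float64(0.0265), np.float64(0.0263), np.float64(0.0271)]
heel [[ 0.5214 -0.1033  0.04  ]
 [ 0.5226 -0.1625  0.04  ]
 [ 0.5183 -0.1626  0.04  ]
 [ 0.5169 -0.1034  0.04  ]]
yaw heel 1.1198517445819625 0.05923246386473502
bar [[ 0.516  -0.1176  0.006 ]
 [ 0.4254 -0.1189  0.006 ]
 [ 0.4827 -0.1473  0.006 ]
 [ 0.4265 -0.148   0.006 ]]
scene post [ 0.4965 -0.1312  0.087 ]
U [[0.5935 0.1617 0.163 ]
 [0.6336 0.0653 0.163 ]
 [0.608  0.1331 0.163 ]
 [0.6239 0.0938 0.163 ]]
0.10436095659102655 22.561698645897305
[0.6148 0.1334 0.163 ]
[0.6314 0.0941 0.163 ]
[0.6082 0.1509 0.163 ]
[0.6409 0.0734 0.163 ]
scene [[0.63   0.0667 0.163 ]
 [0.589  0.1629 0.163 ]
 [0.621  0.0948 0.163 ]
 [0.6033 0.1353 0.163 ]]
```

```bash
python3 -m crank '[[1,[0,0,0],[0,0,0.113]],[1,[0,0,0],[0,0,0.113]],[1,[0,0,0],[0,0,0.113]],[1,[0,0,0],[0,0,0.113]],[1,[0,0,0],[0,0,0.113]]]' 60
python3 -m crank '[[1,[0.22,-0.43,0],[0,0,0]],[1,[0.22,-0.43,0],[0,0,0]],[1,[0.22,-0.43,0],[0,0,0]],[1,[0.22,-0.43,0],[0,0,0]],[1,[0.22,-0.43,0],[0,0,0]]]'
python3 -m crank '[[1,[0.22,-0.43,0],[0,0,0]],[1,[0.22,-0.43,0],[0,0,0]],[1,[0.22,-0.43,0],[0,0,0]],[1,[0.22,-0.43,0],[0,0,0]],[1,[0.0,-0.43,0],[0,0,0]]]'
python3 - <<'E'
from h import *
o=manip.get_obs();print(o['clock'],o['position'],R.from_quat(o['ee_rot']).as_matrix().round(4),o['ft_force'])
im=manip.camera('wrist');cv2.imwrite('pics/w1.png',im)
E
```

```text
clock: 0.6
position: [0.2778, -0.5596, 0.2528]
ee_rot: [1.0, 0.007, -0.0, -0.0]
ft_force: [0.4, -0.0, -0.4]
grip_width: 0.999
clock: 1.1
position: [0.3633, -0.3847, 0.253]
ee_rot: [1.0, 0.009, -0.0, -0.0]
ft_force: [0.5, -0.2, 0.7]
grip_width: 1.001
clock: 1.6
position: [0.4317, -0.2109, 0.253]
ee_rot: [1.0, 0.009, 0.0, -0.0]
ft_force: [0.3, 0.0, -0.2]
grip_width: 1.001
1.6 [ 0.43173172 -0.21093456  0.25296874] [[ 9.998e-01  1.890e-02  1.000e-04]
 [ 1.890e-02 -9.998e-01  6.000e-04]
 [ 1.000e-04 -6.000e-04 -1.000e+00]] [ 0.26174361  0.03903017 -0.19472984]
```

View pics/w1.png

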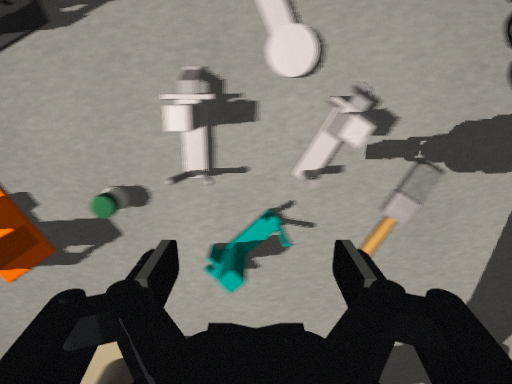

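```bash
python3 -m crank '[[1,[0.275,-0.325,0],[0,0,0]],[1,[0.275,-0.325,0],[0,0,0]],[1,[0.275,-0.325,0],[0,0,0]],[1,[0,0,0.3],[0,0,0]],[1,[0,0,0],[0,0,0]]]' 60
python3 - <<'E'
from h import *
o=manip.get_obs();c=cam('wrist');print(o['clock'],o['position'],R.from_quat(o['ee_rot']).as_matrix().round(4)[:,0],o['ft_force'])
im=manip.camera('wrist');cv2.imwrite('pics/w2.png',im)
im=im.copy()
Rz=R.from_euler('z',1,degrees=True).as_matrix()
for p in [(14,13),(14,-13),(-14,-13),(-14,13)]:
    q=np.array([.4967,-.132,0])+Rz@np.array([p[0],p[1],87])/1000; u=proj(c,q);print(u)
    cv2.circle(im,tuple(int(x) for x in u),2,(0,0,255),-1)
cv2.imwrite('pics/w2b.png',im)
E
```

```text
clock: 2.15
position: [0.4939, -0.1333, 0.2266]
ee_rot: [1.0, 0.009, -0.002, -0.001]
ft_force: [0.1, 0.2, 0.4]
grip_width: 1.005
2.15 [ 0.4938886  -0.13328677  0.22655608] [ 0.9998  0.0187 -0.0046] [0.14203124 0.2352273  0.40926157]
[240.78806353 167.56694192]
[267.15502705 167.61454517]
[266.74103825 194.51052935]
[241.19384816 194.46283826]
```

View pics/w2b.png

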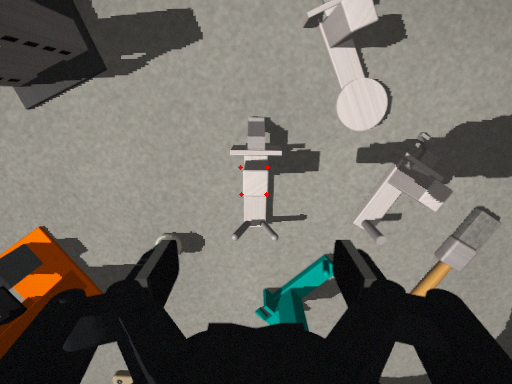

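```bash
python3 -m crank '[[1,[0.03,0,0.46],[0,0,0]],[1,[0,0,0.46],[0,0,0]],[1,[0,0,0.46],[0,0,0]],[1,[0,0,0.42],[0,0,0]],[1,[0,0,0],[0,0,0]]]' 60
python3 - <<'E'
from h import *
o=manip.get_obs();print(o['clock'],o['position'],R.from_quat(o['ee_rot']).as_matrix().round(4),o['ft_force'])
E
```

```text
clock: 2.7
position: [0.4947, -0.1347, 0.0823]
ee_rot: [1.0, 0.008, -0.003, -0.001]
ft_force: [-0.6, -0.0, -0.0]
grip_width: 0.999
2.7 [ 0.49468855 -0.13471664  0.08232773] [[ 0.9999  0.0154 -0.0064]
 [ 0.0154 -0.9999  0.0013]
 [-0.0064 -0.0014 -1.    ]] [-0.59808875 -0.04872233 -0.03420182]
```

```bash
python3 -m crank '[[1,[0.025,-0.025,0.05],[0,0.008,0]],[1,[0,0,0],[0,0,0]],[-1,[0,0,0],[0,0,0]],[-1,[0,0,0],[0,0,0]],[-1,[0,0,0],[0,0,0]]]' 60
python3 -m crank '[[-1,[0,0,0],[0,0,0]],[-1,[0,0,0],[0,0,0]],[-1,[0,0,0],[0,0,0]],[-1,[0,0,0],[0,0,0]],[-1,[0,0,0],[0,0,0]]]' 60
python3 - <<'E'
from h import *
o=manip.get_obs();print(o['clock'],o['position'],R.from_quat(o['ee_rot']).as_matrix().round(4),o['ft_force'],o['grip_width'])
cv2.imwrite('pics/w3.png',manip.camera('wrist'))
E
```

```text
clock: 3.2
position: [0.4999, -0.1322, 0.0821]
ee_rot: [1.0, 0.008, 0.004, 0.0]
ft_force: [-0.5, 0.6, 0.0]
grip_width: 0.514
clock: 3.7
position: [0.4998, -0.1321, 0.0818]
ee_rot: [1.0, 0.008, 0.003, 0.0]
ft_force: [-1.0, -0.7, 5.3]
grip_width: 0.295
3.7 [ 0.49977862 -0.13214465  0.08176868] [[ 9.998e-01  1.700e-02  6.900e-03]
 [ 1.700e-02 -9.999e-01 -3.000e-04]
 [ 6.900e-03  4.000e-04 -1.000e+00]] [-1.01444513 -0.71898024  5.33478724] 0.29461650191695576
```

View pics/w3.png

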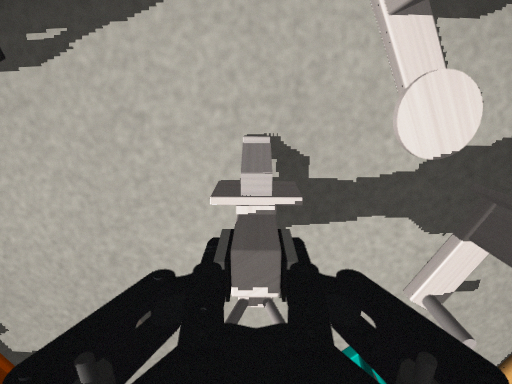

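```bash
python3 -m crank '[[-1,[0,0,-0.2],[0,0,0]],[-1,[0,0,-0.4],[0,0,0]],[-1,[0,0,-0.4],[0,0,0]],[-1,[0,0,-0.33],[0,0,0]],[-1,[0,0,0],[0,0,0]]]' 60
python3 - <<'E'
from h import *
o=manip.get_obs();print(o['clock'],o['position'],R.from_quat(o['ee_rot']).as_matrix().round(4),o['ft_force'],o['grip_width'])
cv2.imwrite('pics/w4.png',manip.camera('wrist'))
E
python3 -m crank '[[-1,[0.03,-0.3,0],[0,0,0]],[-1,[0.03,-0.45,0],[0,0,0]],[-1,[0.03,-0.45,0],[0,0,0]],[-1,[0.03,-0.45,0],[0,0,0]],[-1,[0.03,-0.45,0],[0,0,0]]]' 60
python3 -m crank '[[-1,[0,-0.4,0],[0,0,0]],[-1,[0,0,0],[0,0,-0.12]],[-1,[0,0,0],[0,0,-0.12]],[-1,[0,0,0],[0,0,-0.12]],[-1,[0,0,0],[0,0,-0.12]]]' 60
python3 - <<'E'
from h import *
o=manip.get_obs();print(o['clock'],o['position'],R.from_quat(o['ee_rot']).as_matrix().round(4),o['ft_force'],o['grip_width'])
cv2.imwrite('pics/w5.png',manip.camera('wrist'))
cv2.imwrite('pics/t5.png',manip.camera('top'))
cv2.imwrite('pics/s5.png',manip.camera('scene'))
E
```

```text
clock: 4.25
position: [0.5004, -0.1322, 0.191]
ee_rot: [1.0, 0.009, 0.006, 0.001]
ft_force: [0.1, 0.1, -2.4]
grip_width: 0.295
4.25 [ 0.50042049 -0.13224624  0.19104658] [[ 0.9998  0.017   0.0114]
 [ 0.0171 -0.9999 -0.0015]
 [ 0.0114  0.0017 -0.9999]] [ 0.08256849  0.10800622 -2.3698129 ] 0.2954020785401569
clock: 4.8
position: [0.5069, 0.0375, 0.1861]
ee_rot: [1.0, 0.008, 0.002, -0.0]
ft_force: [0.8, 0.1, -1.9]
grip_width: 0.294
clock: 5.3
position: [0.5065, 0.0681, 0.1859]
ee_rot: [0.98, 0.198, 0.002, 0.0]
ft_force: [-0.5, -0.0, -2.4]
grip_width: 0.292
5.3 [0.50646681 0.0681362  0.18592137] [[ 0.9217  0.3879  0.0035]
 [ 0.3879 -0.9217  0.    ]
 [ 0.0032  0.0013 -1.    ]] [-0.54421933 -0.01248784 -2.41464109] 0.2924382539292118
```

View pics/w5.png

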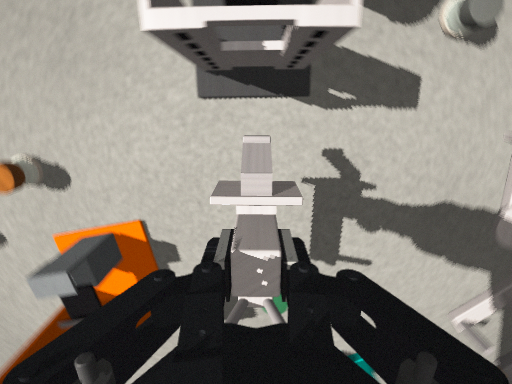

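View pics/s5.png

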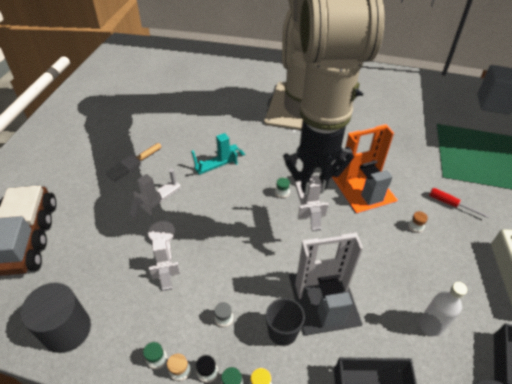

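View pics/t5.png

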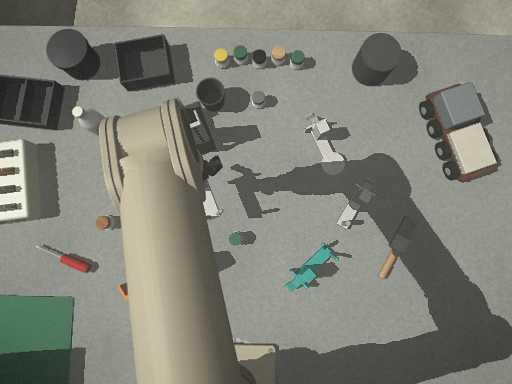

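```bash
python3 - <<'E'
import cv2
a=cv2.imread('pics/w5.png')[0:60,130:370]
cv2.imwrite('pics/w5a.png',cv2.resize(a,(720,180),interpolation=2))
a=cv2.imread('pics/w5.png')[125:215,200:310]
cv2.imwrite('pics/w5c.png',cv2.resize(a,None,fx=6,fy=6,interpolation=2))
E
```

```text
(no output)
```

View pics/w5a.png

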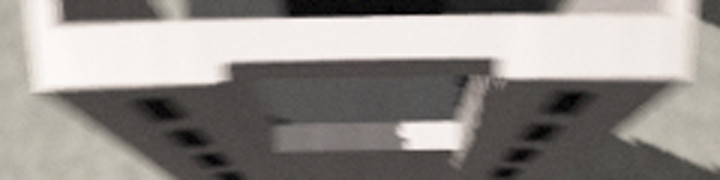

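View pics/w5c.png

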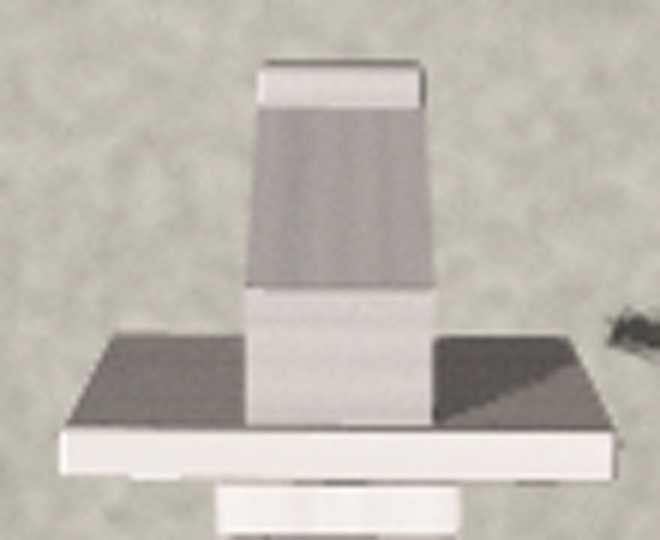

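```bash
python3 - <<'E'
from h import *
c=cam('wrist');o=manip.get_obs();print(o['position'])
Rm=R.from_quat(o['ee_rot']).as_matrix();th=np.arctan2(Rm[1,0],Rm[0,0]);print('tool yaw',np.degrees(th))
g=lambda d:(130+d[0]/3-.33,d[1]/3-.33)
U=np.array([onz(c,g(d),.163) for d in [(35,92),(690,80),(228,63),(492,60),(230,16),(490,13)]]);print(U.round(4))
for a,b in((0,1),(2,3),(4,5)):
    v=U[a]-U[b];print(np.linalg.norm(v),np.degrees(np.arctan2(-v[0],v[1])),(U[a]+U[b])/2)
k=lambda d:(200+d[0]/6-.42,125+d[1]/6-.42)
z=o['position'][2]-.0818
H=np.array([onz(c,k(d),z+.04) for d in [(60,428),(613,430)]]);v=H[0]-H[1]
print('heel',H.round(4),np.linalg.norm(v),np.degrees(np.arctan2(-v[0],v[1])))
m=H.mean(0); t=Rm.T@(m-o['position']);print('heel mid in tool',t)
for a,b in((0,1),(2,3)):
    print('u mid in tool',Rm.T@((U[a]+U[b])/2-o['position']))
E
```

```text
[0.50670985 0.06803892 0.18643253]
tool yaw 22.467606540929605
[[0.5887 0.1617 0.163 ]
 [0.6305 0.0653 0.163 ]
 [0.6042 0.1342 0.163 ]
 [0.6205 0.0957 0.163 ]
 [0.6106 0.1362 0.163 ]
 [0.6265 0.0987 0.163 ]]
0.10510374059568493 23.431831698972246 [0.60962173 0.11348543 0.163     ]
0.04184275980292484 23.059313469626243 [0.61234638 0.11494454 0.163     ]
0.04070454989284753 23.06422288724466 [0.61852384 0.11746636 0.163     ]
heel [[0.5152 0.1033 0.1446]
 [0.5374 0.0489 0.1446]] 0.0587172051236885 22.226021136956017
heel mid in tool [ 2.10234716e-02 -2.26895616e-05  4.18819654e-02]
u mid in tool [ 0.11237648 -0.00270361  0.02386508]
u mid in tool [ 0.1154519  -0.00301073  0.02387656]
```

```bash
python3 -m crank '[[-1,[0.2,-0.035,0],[0,0,-0.013]],[-1,[0.25,0,0],[0,0,0]],[-1,[0.25,0,0],[0,0,0]],[-1,[0.25,0,0],[0,0,0]],[-1,[0,0,0],[0,0,0]]]' 60
python3 - <<'E'
from h import *
o=manip.get_obs();Rm=R.from_quat(o['ee_rot']).as_matrix();print(o['clock'],o['position'],Rm.round(4),o['ft_force'],o['grip_width'],Rm.T@(o['position']-[0.50670985,0.06803892,0.18643253]))
cv2.imwrite('pics/w6.png',manip.camera('wrist'))
cv2.imwrite('pics/s6.png',cv2.resize(manip.camera('scene')[140:340,220:400],None,fx=3,fy=3,interpolation=2))
E
```

```text
clock: 5.95
position: [0.5772, 0.1015, 0.1871]
ee_rot: [0.98, 0.2, 0.003, -0.0]
ft_force: [-0.8, -0.6, -2.0]
grip_width: 0.296
5.95 [0.5772161  0.10149981 0.18705288] [[ 0.9202  0.3915  0.0054]
 [ 0.3915 -0.9202  0.0012]
 [ 0.0054  0.001  -1.    ]] [-0.82049653 -0.63752746 -1.99359058] 0.295928072849284 [ 0.07798034 -0.00318946 -0.00020218]
```

View pics/w6.png

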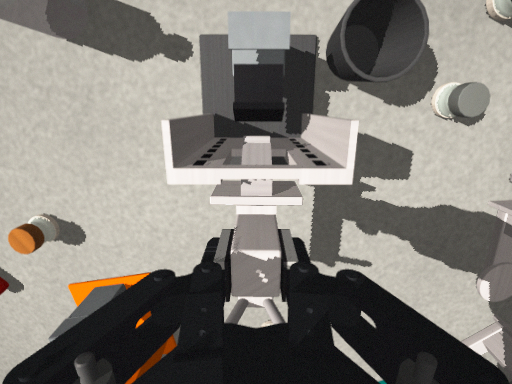

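View pics/s6.png

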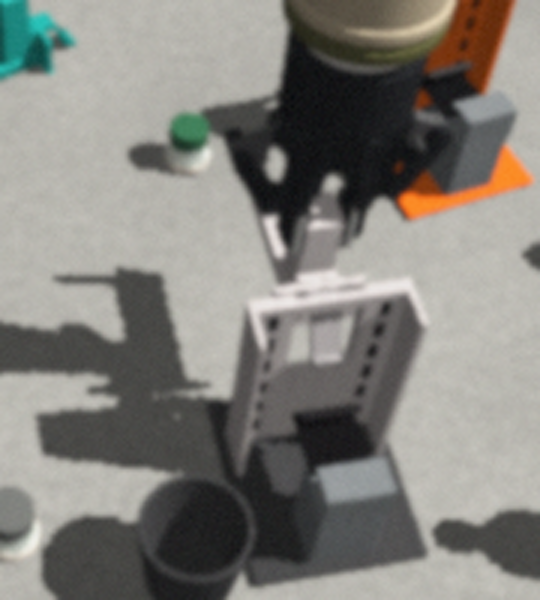

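```bash
python3 -m crank '[[-1,[0.05,0,0],[0,0,0]],[-1,[0.03,0,0],[0,0,0]],[-1,[0.02,0,0],[0,0,0]],[-1,[0.0,0,0],[0,0,0]],[-1,[0,0,0],[0,0,0]]]' 60
python3 -m crank '[[-1,[0.015,0,0],[0,0,0]],[-1,[0.015,0,0],[0,0,0]],[-1,[0,0,0],[0,0,0]],[-1,[0.0,0,0],[0,0,0]],[-1,[0,0,0],[0,0,0]]]' 60
python3 - <<'E'
from h import *
o=manip.get_obs();Rm=R.from_quat(o['ee_rot']).as_matrix();print(o['clock'],o['position'],Rm[:,2].round(4),Rm.T@o['ft_force'],o['grip_width'],Rm.T@(o['position']-[0.50670985,0.06803892,0.18643253]))
cv2.imwrite('pics/w7.png',cv2.resize(manip.camera('wrist')[100:220,150:370],None,fx=3,fy=3,interpolation=2))
E
```

```text
clock: 6.55
position: [0.5835, 0.1036, 0.1883]
ee_rot: [0.98, 0.201, 0.003, 0.001]
ft_force: [0.3, 0.7, -1.3]
grip_width: 0.295
clock: 7.05
position: [0.5858, 0.1046, 0.1882]
ee_rot: [0.98, 0.201, 0.003, 0.001]
ft_force: [0.3, 0.2, -1.1]
grip_width: 0.294
7.05 [0.58579633 0.1045893  0.18824306] [ 0.0063  0.     -1.    ] [ 0.32310918 -0.07390431  1.14488991] 0.2940481002430069 [ 0.08709729 -0.00249285 -0.00131391]
```

View pics/w7.png

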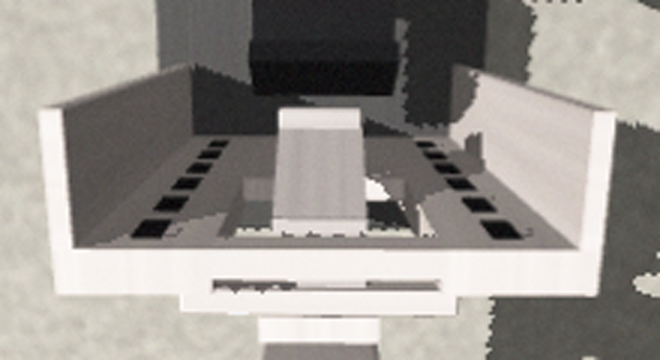

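```bash
python3 -m crank '[[-1,[0.02,0,0],[0,0,0]],[-1,[0.0,0,0],[0,0,0]],[-1,[0.02,0,0],[0,0,0]],[-1,[0.0,0,0],[0,0,0]],[-1,[0,0,0],[0,0,0]]]' 60
python3 - <<'E'
from h import *
o=manip.get_obs();Rm=R.from_quat(o['ee_rot']).as_matrix();print(o['clock'],o['position'],Rm[:,2].round(4),Rm.T@o['ft_force'],o['grip_width'],Rm.T@(o['position']-[0.50670985,0.06803892,0.18643253]))
E
```

```text
clock: 7.6
position: [0.5888, 0.1059, 0.1883]
ee_rot: [0.98, 0.201, 0.003, 0.001]
ft_force: [0.2, 0.0, -2.0]
grip_width: 0.292
7.6 [0.58879982 0.10587758 0.18829852] [ 6.3e-03  1.0e-04 -1.0e+00] [0.1628096  0.03024243 2.00877526] 0.29180578814751296 [ 0.09036586 -0.00249275 -0.00134433]
```

```bash
python3 -m crank '[[-1,[0.015,0,0],[0,0,0]],[-1,[0.0,0,0],[0,0,0]],[-1,[0.015,0,0],[0,0,0]],[-1,[0.0,0,0],[0,0,0]],[-1,[0,0,0],[0,0,0]]]' 60
python3 - <<'E'
from h import *
o=manip.get_obs();Rm=R.from_quat(o['ee_rot']).as_matrix();print(o['clock'],o['position'],Rm[:,2].round(4),Rm.T@o['ft_force'],o['grip_width'],Rm.T@(o['position']-[0.50670985,0.06803892,0.18643253]))
cv2.imwrite('pics/w8.png',cv2.resize(manip.camera('wrist')[100:220,150:370],None,fx=3,fy=3,interpolation=2))
E
```

```text
clock: 8.1
position: [0.5903, 0.1064, 0.1881]
ee_rot: [0.98, 0.201, 0.002, 0.001]
ft_force: [-3.9, -1.1, 1.5]
grip_width: 0.293
8.1 [0.59027482 0.10641891 0.18814242] [ 4.4e-03 -9.0e-04 -1.0e+00] [-4.03737205 -0.51442122 -1.48431582] 0.29270841513995405 [ 0.09193113 -0.00241525 -0.00137333]
```

View pics/w8.png

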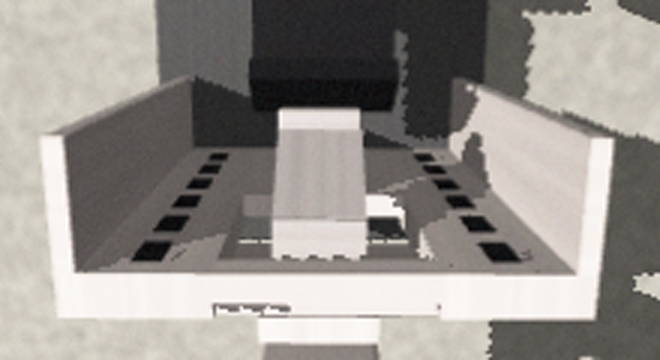

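```bash
python3 -m crank '[[-1,[-0.008,0,0.05],[0,0,0]],[-1,[0,0,0.08],[0,0,0]],[-1,[0,0,0.08],[0,0,0]],[-1,[0.0,0,0.08],[0,0,0]],[-1,[0,0,0],[0,0,0]]]' 60
python3 - <<'E'
from h import *
o=manip.get_obs();Rm=R.from_quat(o['ee_rot']).as_matrix();print(o['clock'],o['position'],Rm[:,2].round(4),Rm.T@o['ft_force'],o['grip_width'],Rm.T@(o['position']-[0.50670985,0.06803892,0.18643253]))
E
```

```text
clock: 8.65
position: [0.5902, 0.1065, 0.1637]
ee_rot: [0.98, 0.201, 0.002, 0.0]
ft_force: [-2.1, -1.0, -3.0]
grip_width: 0.291
8.65 [0.59017304 0.10645986 0.16371284] [ 5.e-03  1.e-04 -1.e+00] [-2.34928455  0.12446652  3.01601297] 0.2912273628392541 [ 0.09174248 -0.00253864  0.02313718]
```

```bash
python3 -m crank '[[-1,[0,0,0.04],[0,0,0]],[-1,[0,0,0.04],[0,0,0]],[-1,[0,0,0.03],[0,0,0]],[-1,[0.0,0,0.03],[0,0,0]],[-1,[0,0,0],[0,0,0]]]' 90
python3 - <<'E'
from h import *
o=manip.get_obs();Rm=R.from_quat(o['ee_rot']).as_matrix();print(o['clock'],o['position'],Rm[:,2].round(4),Rm.T@o['ft_force'],o['grip_width'],Rm.T@(o['position']-[0.50670985,0.06803892,0.18643253]))
E
python3 -m crank '[[-1,[0,0,0.03],[0,0,0]],[-1,[0,0,0.03],[0,0,0]],[-1,[0,0,0.02],[0,0,0]],[-1,[0.0,0,0.02],[0,0,0]],[-1,[0,0,0],[0,0,0]]]' 90
python3 - <<'E'
from h import *
o=manip.get_obs();Rm=R.from_quat(o['ee_rot']).as_matrix();print(o['clock'],o['position'],Rm[:,2].round(4),Rm.T@o['ft_force'],o['grip_width'],Rm.T@(o['position']-[0.50670985,0.06803892,0.18643253]))
cv2.imwrite('pics/w9.png',manip.camera('wrist'))
E
```

```text
clock: 9.15
position: [0.5898, 0.106, 0.1541]
ee_rot: [0.98, 0.201, 0.002, 0.001]
ft_force: [-10.0, -4.6, 5.4]
grip_width: 0.284
9.15 [0.58981063 0.10599783 0.1541237 ] [ 0.0044 -0.0013 -1.    ] [-10.97778133   0.3585449   -5.47665737] 0.28418778774290904 [ 0.09121764 -0.00233956  0.03262436]
clock: 9.65
position: [0.5889, 0.1055, 0.1448]
ee_rot: [0.98, 0.201, 0.001, 0.001]
ft_force: [-9.4, -3.8, -0.8]
grip_width: 0.285
9.65 [0.58888791 0.10554034 0.14483206] [ 0.0016 -0.0019 -1.    ] [-10.17433021  -0.19262474   0.84059576] 0.28499557071790554 [ 0.090273   -0.00230116  0.04166149]
```

View pics/w9.png

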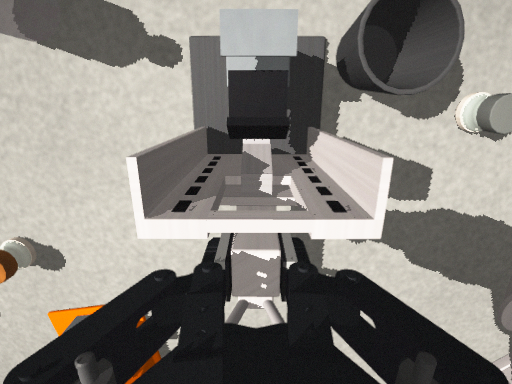

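```bash
python3 -m crank '[[-1,[-0.006,0,0.02],[0,0,0]],[-1,[0,0,0.02],[0,0,0]],[-1,[0,0,0.015],[0,0,0]],[-1,[0.0,0,0],[0,0,0]],[-1,[0,0,0],[0,0,0]]]' 90
python3 - <<'E'
from h import *
o=manip.get_obs();Rm=R.from_quat(o['ee_rot']).as_matrix();print(o['clock'],o['position'],Rm[:,2].round(4),Rm.T@o['ft_force'],o['grip_width'],Rm.T@(o['position']-[0.50670985,0.06803892,0.18643253]))
cv2.imwrite('pics/w10.png',cv2.resize(manip.camera('wrist')[90:250,120:400],None,fx=2.8,fy=2.8,interpolation=2))
E
```

```text
clock: 10.2
position: [0.5902, 0.1063, 0.1414]
ee_rot: [0.98, 0.201, 0.003, 0.001]
ft_force: [-3.4, -1.9, -1.5]
grip_width: 0.29
10.2 [0.59020326 0.10632904 0.14141524] [ 0.0062 -0.     -1.    ] [-3.83764947  0.41460131  1.46479848] 0.2896720029539628 [ 0.09156872 -0.00246964  0.04552922]
```

View pics/w10.png

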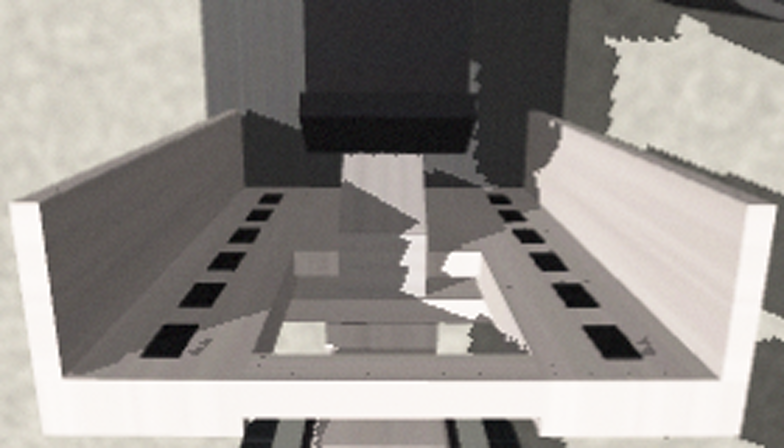

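```bash
python3 -m crank '[[-1,[0,0,0.015],[0,0,0]],[-1,[0,0,0.015],[0,0,0]],[-1,[0,0,0.01],[0,0,0]],[-1,[0.0,0,0],[0,0,0]],[-1,[0,0,0],[0,0,0]]]' 90
python3 - <<'E'
from h import *
o=manip.get_obs();Rm=R.from_quat(o['ee_rot']).as_matrix();print(o['clock'],o['position'],Rm[:,2].round(4),Rm.T@o['ft_force'],o['grip_width'],Rm.T@(o['position']-[0.50670985,0.06803892,0.18643253]))
E
```

```text
clock: 10.75
position: [0.5902, 0.1064, 0.1408]
ee_rot: [0.98, 0.201, 0.003, 0.001]
ft_force: [-14.4, -5.2, 20.6]
grip_width: 0.288
10.75 [0.5902215  0.10635284 0.1407789 ] [ 0.007 -0.001 -1.   ] [-15.20444263  -0.8148595  -20.73076236] 0.2883932549472232 [ 0.09157218 -0.00253111  0.04620102]
```

```bash
python3 -m crank '[[-1,[-0.005,0,-0.035],[0,0,0]],[-1,[0,0,0],[0,0,0]],[0.1,[0,0,0],[0,0,0]],[0.1,[0,0,0],[0,0,0]],[0.1,[0,0,0],[0,0,0]]]' 20
python3 -m crank '[[0.3,[0,0,0],[0,0,0]],[0.3,[0,0,0],[0,0,0]],[0.3,[0,0,0],[0,0,0]],[0.3,[0,0,0],[0,0,0]],[0.3,[0,0,0],[0,0,0]]]'
python3 -m crank '[[0.3,[0,0,-0.2],[0,0,0]],[0.3,[0,0,-0.4],[0,0,0]],[0.3,[0,0,-0.5],[0,0,0]],[0.3,[-0.3,0,-0.3],[0,0,0]],[0.3,[-0.4,0,0],[0,0,0]]]'
python3 - <<'E'
from h import *
o=manip.get_obs();print(o['clock'],o['position'],o['ft_force'],o['grip_width'])
cv2.imwrite('pics/w11.png',manip.camera('wrist'))
cv2.imwrite('pics/s11.png',cv2.resize(manip.camera('scene')[140:340,220:400],None,fx=3,fy=3,interpolation=2))
E
```

```text
clock: 11.25
position: [0.5904, 0.1065, 0.1413]
ee_rot: [0.98, 0.201, 0.004, 0.0]
ft_force: [0.0, 0.6, 0.3]
grip_width: 0.55
clock: 11.75
position: [0.5899, 0.1062, 0.1411]
ee_rot: [0.98, 0.201, 0.003, 0.001]
ft_force: [-0.5, -0.9, 0.6]
grip_width: 0.651
clock: 12.25
position: [0.5391, 0.0855, 0.2576]
ee_rot: [0.979, 0.201, 0.007, 0.0]
ft_force: [0.1, 0.8, -0.7]
grip_width: 0.655
12.25 [0.53906623 0.08547414 0.25761606] [ 0.05629222  0.75585396 -0.74922583] 0.6546921789894763
```

View pics/w11.png

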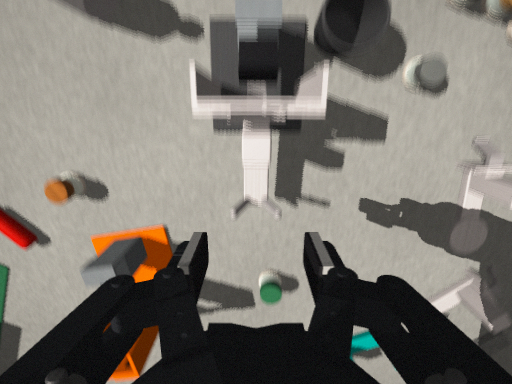

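View pics/s11.png

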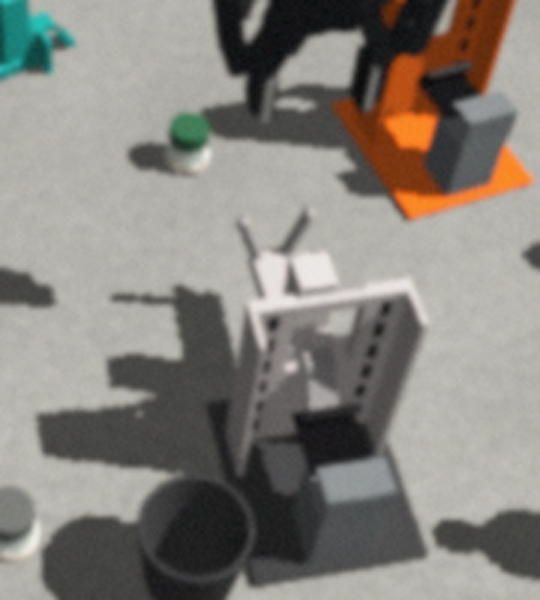

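```bash
python3 -m crank '[[0.3,[-0.3,0,0],[0,0,0]],[0.3,[0,0,0],[0,0,0]],[0.3,[0,0,0],[0,0,0]],[0.3,[0,0,0],[0,0,0]],[0.3,[0,0,0],[0,0,0]]]'
python3 - <<'E'
from h import *
c=cam('wrist');w=manip.camera('wrist');s=manip.camera('scene')
np.save('c.npy',c[2])
cv2.imwrite('pics/w12.png',cv2.resize(w[30:190,180:340],None,fx=5,fy=5,interpolation=2)[:600])
a=cv2.resize(s[210:290,290:370],(480,480),interpolation=2);cv2.imwrite('pics/s12.png',a)
d=cv2.absdiff(s,cv2.imread('pics/scene0.png')).max(2);print(d[270:300,315:350].mean())
print(manip.get_obs()['position'])
E
```

```text
clock: 12.85
position: [0.5161, 0.0752, 0.2527]
ee_rot: [0.98, 0.201, 0.003, 0.0]
ft_force: [0.4, 0.2, 0.3]
grip_width: 0.652
16.04190476190476
[0.51590336 0.07506333 0.25249523]
```

View pics/w12.png

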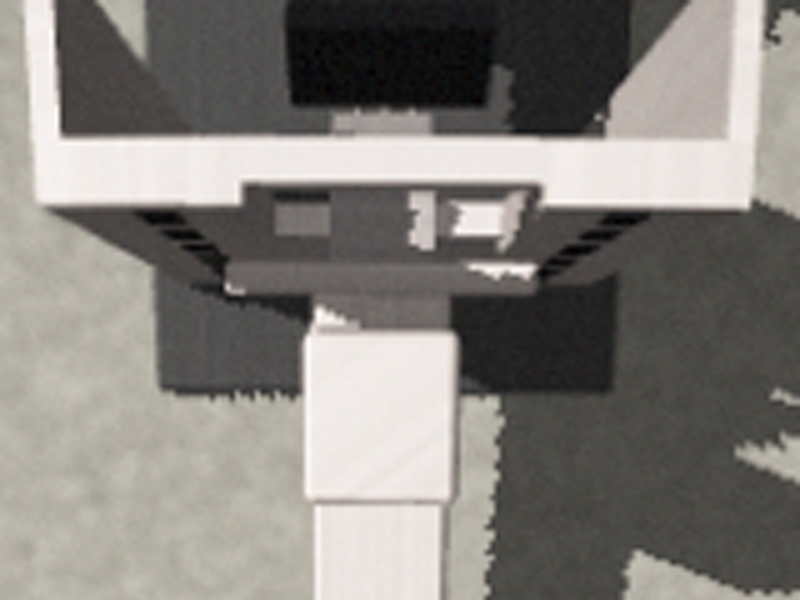

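View pics/s12.png

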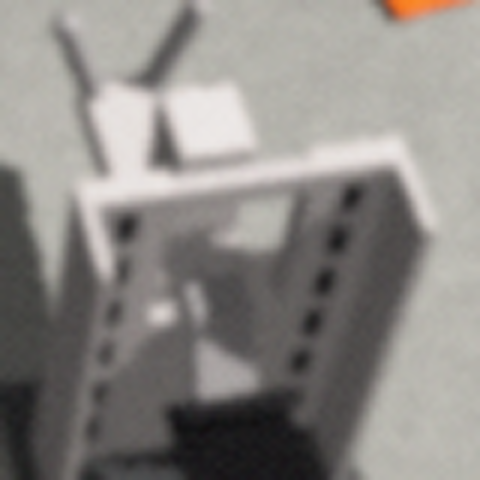

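```bash
python3 - <<'E'
from h import *
w=cam('wrist');w=(w[0],w[1],np.load('c.npy'));s=cam('scene')
a=np.array([(305,333),(458,333),(455,502),(307,500)])/5+[179.6,29.6]
b=np.array([(165,98),(238,85),(255,148),(182,162)])/6+[289.6,209.6]
p,e=tri(w,a.mean(0),s,b.mean(0));print(p,e)
Pw=np.array([onz(w,x,.146) for x in a]);print(Pw.mean(0),[np.linalg.norm(Pw[i]-Pw[i-1]).round(4) for i in range(4)])
r=Pw.mean(0)
y=np.radians(23);ex=np.array([np.cos(y),np.sin(y),0])
U=np.array([onz(w,np.array(x)/5+[179.6,29.6],.163) for x in [(38,205),(755,208)]]);m=U.mean(0);ey=np.array([-ex[1],ex[0],0])
print('x rel',(r-m)@ex-.003,'y',(r-m)@ey,np.linalg.norm(U[0]-U[1]))
v=Pw[0]-Pw[1];u=U[0]-U[1];print(np.degrees([np.arctan2(-v[0],v[1]),np.arctan2(-u[0],u[1])]))
E
```

```text
[0.58143554 0.10393764 0.14098628] 0.0024864455135245015
[0.58125263 0.10267897 0.146     ] [np.float64(0.0263), np.float64(0.0245), np.float64(0.0267), np.float64(0.0245)]
x rel -0.03341136599336077 y 0.002071252779351776 0.10422701854718235
[23.22907717 23.04474275]
```

```bash
python3 - <<'E'
from h import *
w=cam('wrist');w=(w[0],w[1],np.load('c.npy'));s=cam('scene')
W=lambda x:np.array(x)/5+[179.6,29.6]
S=lambda x:np.array(x)/6+[289.6,209.6]
for n,a,b in [('left front',(38,205),(398,133)),('right front',(755,208),(78,185)),('stepL',(242,205),(310,150)),('postTL',(305,333),(255,148)),('postTR',(458,333),(182,162)),('postBR',(455,502),(165,98)),('postBL',(307,500),(238,85))]:
    print(n,*tri(w,W(a),s,S(b)))
im=manip.camera('top');cv2.imwrite('pics/t12.png',im)
c=cam('wrist');im=manip.camera('wrist');cv2.imwrite('pics/w13.png',cv2.resize(im[60:240,200:320],None,fx=3.3,fy=3.3,interpolation=2))
E
```

```text
left front [0.58957365 0.16117802 0.16308687] 0.0011554183688690623
right front [0.6308268  0.06627932 0.16242909] 0.0033754257231992054
stepL [0.60123924 0.13460373 0.16159953] 0.0022446180589565127
postTL [0.58867626 0.11987182 0.14169377] 0.0009362534535237976
postTR [0.59866857 0.09736622 0.14070888] 0.0019510401023293683
postBR [0.57373902 0.08770614 0.14036569] 0.004098603213990845
postBL [0.56403494 0.11055415 0.14134178] 0.003346545877987368
```

View pics/t12.png

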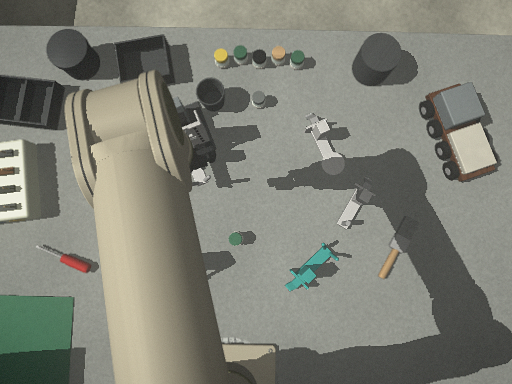

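View pics/w13.png

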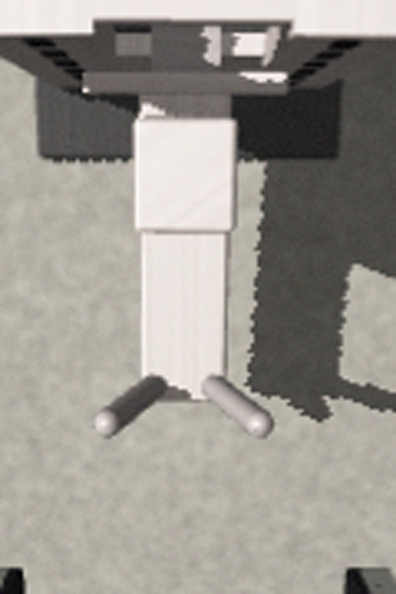

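```bash
cat > ov.py <<'E'
from h import *
y=np.radians(23);ex=np.array([np.cos(y),np.sin(y),0]);ey=np.array([-ex[1],ex[0],0])
U=np.array([.6101,.1137,0])+.003*ex
def T(p,tilt=0,dz=0):
    # rest-frame p(mm) -> world, home, tilted about sill front edge (rest x=29,z=32)
    q=np.array(p,float)-[29,0,32]; c,s_=np.cos(tilt),np.sin(tilt)
    q=np.array([c*q[0]-s_*q[2],q[1],s_*q[0]+c*q[2]])+[0,0,91+dz]
    return U+(q[0]*ex+q[1]*ey)/1000+[0,0,q[2]/1000]
post=[(14,13,87),(14,-13,87),(-14,-13,87),(-14,13,87)]
bar=[(-84,15,8),(-84,-15,8)]; heel=[(26,30,40),(26,-30,40),(20,-30,40),(20,30,40)]
up=[(26,52,104),(26,-52,104)]
E
python3 - <<'E'
from ov import *
w0=cam('wrist');w=(w0[0],w0[1],np.load('c.npy'));s=cam('scene')
print(manip.get_obs()['clock'])
wi=manip.camera('wrist');w=cam('wrist');si=manip.camera('scene')
outs=[]
for im,c,(x0,y0,ww,hh),k in((wi,w,(180,20,160,180),3),(si,s,(285,190,90,90),6)):
    a=cv2.resize(im[y0:y0+hh,x0:x0+ww],None,fx=k,fy=k,interpolation=2)
    def dr(L,col,tilt,dz=0,cl=True):
        pts=np.array([(proj(c,T(p,tilt,dz))-[x0,y0]+.5)*k for p in L]).astype(int); cv2.polylines(a,[pts],cl,col,1)
    for t,col in((0,(0,0,255)),(.08,(0,255,0))):
        dr(post,col,t);dr(bar,col,t);dr(heel,col,t)
    dr(up,(255,0,0),0)
    a=a[:540];outs.append(a)
h=max(a.shape[0] for a in outs)
print([a.shape for a in outs])
cv2.imwrite('pics/ov1.png',outs[0]);cv2.imwrite('pics/ov2.png',outs[1])
E
```

```text
13.05
[(540, 480, 3), (540, 540, 3)]
```

View pics/ov1.png

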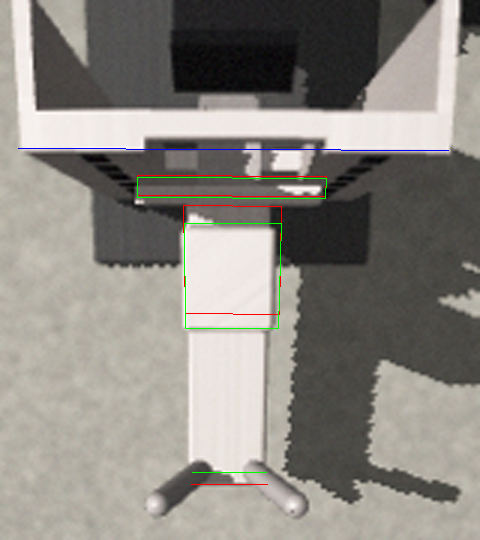

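View pics/ov2.png

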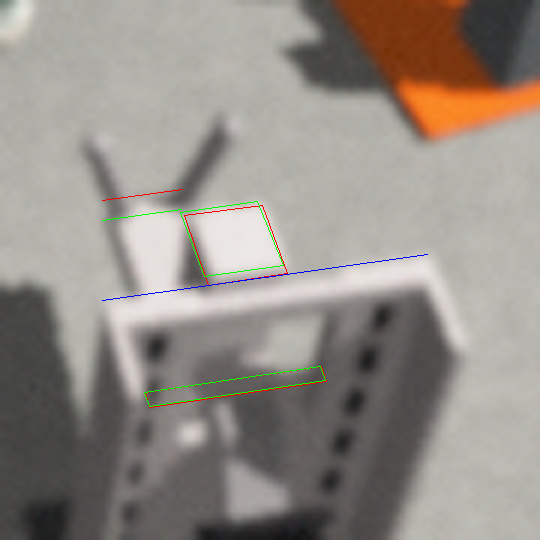

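```bash
python3 - <<'E'
import cv2,numpy as np
from workcell import manip
a=cv2.imread('pics/scene0.png');b=manip.camera('scene')
A=cv2.resize(a[265:305,305:355],None,fx=8,fy=8,interpolation=2);B=cv2.resize(b[265:305,305:355],None,fx=8,fy=8,interpolation=2)
cv2.imwrite('pics/cmp.png',np.vstack([np.hstack([A,B])]))
E
```

```text
(no output)
```

View pics/cmp.png

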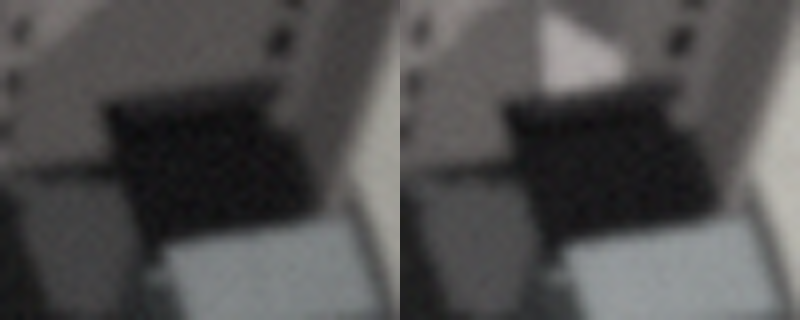

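The catch edge sits at the same pixels as before insertion (about column 318, row 278), so it is forward over the tooth. The rest hangs still, slightly drooped at about 0.07 rad, and the gripper is clear.

```bash
python3 -c "
from workcell import manip
o=manip.get_obs();print(o['clock'],o['ft_force'],abs(o['joint_velocities']).max());print(manip.hand_in())"
```

```text
13.2 [ 0.04642861 -0.47896758 -0.13954486] 0.0018158226690193993
the job is handed in; nothing more can be done
None
```

I hung the forked airbrush rest in the slotted upright, released it and handed the job in at 13.2 s of the 42 s allowed. I lowered it until it met a hard stop at about 20 N with its origin about 59 mm up. That height assumes the rest did not slip in the grip.

**Checks that agreed:**
- **Catch:** in the scene camera its edge is at the same pixels as before insertion, so it looks forward over the tooth.
- **Position and heading:** the rest sits about 2 mm off centre sideways. Its heading is within about 0.2° of the upright's.
- **Release:** the gripper is clear of everything, with about 0.5 N (noise) on the wrist and the arm at rest.

**One check disagreed:** after release, two views put the post's top at 141 mm, where 146 mm would be home. Its top also sat about 4 mm further out than home.
- **Likely cause:** an outline of the rest tilted about 0.07 rad fits the wrist view, so I think its outer end droops slightly. That would put the origin at about 57 mm, inside the 53 to 66 mm band.
- **Risk:** with no tilt at all, the 141 mm reading would mean about 54 mm, only just inside the band. The post corners alone suggested less tilt than the outline did.

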